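Shut the toolbox and snap its latches

ROBOT

A 7-joint arm with a two-finger parallel gripper is mounted at the origin on the work surface. World frame = base frame: x ahead of the robot, y to its left, z up, the work surface at z = 0. Lengths are in m, angles in rad, forces in N, time in s.
With the tool pointing down it reaches from about 0.425 to 0.825 m from the base axis. Payload 3.6 kg.
Tool frame: the origin (TCP) lies at the very end of the fingers, on their centre line; the grasp point (between the pads) lies 19 mm behind it; z points along the fingers, y is the line along which they close (so a half turn about z gives the same grasp; the last joint's range is limited). The gripper opens to 93 mm and grips with 3 to 60 N. Pads are 15 mm wide; open, the fingers measure 128 mm over their backs; the gripper's body (75 mm by 188 mm) begins 65 mm behind the grasp point.
Start: joints at [1.212, 0.615, -0.013, 1.423, 0.008, 1.103, -0.04], TCP at [0.212, -0.615, 0.219] pointing down, gripper open.
Joint ranges: [-3.12, 3.12], [-0.3, 2.06], [-1.34, 1.32], [0.26, 2.42], [-1.36, 4.5], [0.01, 1.98], [-2.84, 2.84]. Speed limits (rad/s): [2.79, 2.79, 3.14, 3.14, 3.14, 3.14, 3.14].

INTERFACE

Orientations are given as a rotation vector (axis times angle).
In Python, from plant import arm gives the robot as it stands. Calls block until the motion is done:
- arm.movep(position, orientation): joint-space move of the TCP to a pose.
- arm.line_to(position, attitude=None, v=0.15, guard=None): straight line of the TCP; attitude=None keeps the orientation; v is the mean speed in m/s. With guard (N) it stops when the force on the tool has changed by that much, and returns True; else False.
- arm.move_j(angles): joint-space move.
- arm.grip(opening, strength=None): finger opening in m; strength is the grip in N (None keeps the last); returns when the fingers have stopped.
- arm.pause(seconds).
- arm.solve_ik(position, orientation): joint angles nearest the present ones, or None.
- arm.camera(name): name is "side" or "top" or "wrist"; returns a dict with "frame" (384x512x3 uint8, red, green, blue), "depth" (384x512 float32, m along the optical axis (not along the pixel's ray), 0 where there is no reading), "fx", "fy", "cx", "cy" (pixels), "camera_from_world" (4x4, takes a point from world to camera coordinates); the wrist camera has in their place "mount" (4x4, takes a point from camera to tool coordinates, whose origin is the TCP and whose axes are the flange's). Camera axes: x right, y down, z forward; pixel columns grow to the right and rows downward; lengths in m; the calibration is good to about 2 mm. A picture is of the moment at which its call begins: read the wrist's pose just before it.
A pose or a line that the arm cannot do raises arm.IKError and nothing moves.
- arm.sign_off(): hands the job in; it is judged then, once.
Trained networks look in a picture, given as the dict that the camera call returned (one of the last four; its "shot" number tells which), for a name from the list of things; names that differ only in an ending like _2 or _b are one class to them, and where a whole thing is asked for, a point or a joint stands for the part that bears it (a point fixed in the world has none). Each returns a list of dicts, best first, with "p" (0 to 1); they miss things now and then, are a little off and sometimes report something else, mostly with a low value. They report only what shows in the picture. A call takes as long as a camera call.
- arm.look_for(thing, picture): "extent" ([left, top, right, bottom] in pixels, round what is visible of it).
- arm.regions_of(thing, picture): "mask" (384x512 bool, what is visible of it) and "extent" ([left, top, right, bottom] in pixels, round what is visible of it).
Readings, each from a call of its own:
- arm.current_time(): time.
- arm.current_joints(): joint angles.
- arm.current_dq(): joint speeds.
- arm.current_joint_efforts(): joint torques, N m.
- arm.current_position(): TCP position.
- arm.current_tcp_rot(): TCP orientation.
- arm.current_contact_force(): force on the tool from outside, world axes, zero at the start.
- arm.current_torque(): the same for the moment, N m.
- arm.current_opening(): finger opening in m.
- arm.current_gripper_force(): force on a finger pad.
Only numpy, scipy, OpenCV 4.12 (cv2) and the standard library are available. Lean on these libraries where they do the work, as an engineer would, in place of code of your own. Each camera call takes 0.05 s, during which the arm holds its last target. There are 200 camera calls.

TASK

Close up the open toolbox by pushing with the fingers alone: push the lid over from behind and down until it is fully shut, then push each of the two front latches down flat against the front of the box. Do not lift, tip or shove the toolbox, and leave the tools around it where they are.

Things in the scene. Friction and masses are not known exactly. Their poses are not given: they have to be found in the camera images.
- toolbox: Black plastic hand-tool box, 350 mm long, 180 deep, loaded (4 to 6 kg), loose on the bench. Origin: centre of its underside. x runs from front to back, y along its length (to your left when the latches face you), z up. Walls 120 mm high, 165 mm with the lid shut. Front face at x = -90 mm, back at +90 mm. The lid's hinge is along the back rim, the latches on the front.
- lid (a joint): Grey lid, a tray 180 x 350 mm, 45 mm high, hinged at x = +90, z = 120 mm in the toolbox frame. 0 = fully shut, grows as it opens: 1.57 upright, more leans back (to 1.95). Stiff hinge: it stays where left and moves under 1 to 5 N at its front edge. A folded carry handle stands 6 mm proud of its outside, 71 to 109 mm from the hinge, up to 50 mm either side of the middle.
- lid_edge (a point): Middle of the lid's length, on the outside corner of its front edge: 180 mm from the hinge line along the lid and 45 mm from it towards the lid's outside. The outside is the top face when shut, the back face when the lid stands open.
- latch_left (a joint): Left latch, at y = +95 mm in the toolbox frame: flat steel flap 40 mm wide, 5 thick, reaching 54 mm from its hinge on the lid's front (lid shut: hinge at x = -96, z = 150 mm in the toolbox frame). 0 = hanging flat against the box front; grows as it swings out: 1.57 sticks straight out, more points up (to 2.0). Stiff: stays where left, moves under 1 to 2 N at its end.
- latch_right (a joint): Right latch, just like the left one, at y = -95 mm in the toolbox frame.
- latch_left_tip (a point): Middle of the free end of the left latch, 54 mm from the latch's hinge.
- latch_right_tip (a point): Middle of the free end of the right latch, 54 mm from the latch's hinge.
- plane: Bystander: block plane, 165 x 50 mm, 54 mm high, on the bench behind the toolbox. Origin under its centre.
- sanding_block: Bystander: cork sanding block, 120 x 70 mm, 34 mm high, on the bench in front of the toolbox. Origin under its centre.
- chisel: Bystander: wood chisel lying on the bench in front of the toolbox, 270 mm long, 25 mm high. Origin under its ferrule, x towards the blade.
- glue: Bystander: white glue bottle, 62 mm across, 180 mm high, standing in front of the toolbox, off the end nearer the robot. Origin under its centre.
- brush_tin: Bystander: tin 86 mm across and 110 mm high with brushes up to 200 mm high, standing in front of the toolbox, off the end farther from the robot. Origin under its centre.
- mallet: Bystander: wooden mallet lying on the bench, head 75 x 120 x 75 mm, handle 200 mm towards its -x. Origin under the head's centre.
- gauge: Bystander: wooden marking gauge, 210 mm long, 56 mm high. Origin under its middle.

How it is judged:
By the outcome, as a careful person would: the job done as asked, in the order asked, and still so for the second after the job is handed in, with the robot touching nothing.
It also fails if it takes over 61 s, if anything falls off the work surface, if the arm or the gripper's body presses on something with over 40 N, if the wrist force passes 120 N, or if a joint passes its speed limit or range.

## Working session

There is one attempt and no reset: what is moved stays moved. The work goes in short steps, each a Python script; the robot and the scene stay as the last script left them, time stands still between calls to the robot, and variables do not carry over. Pictures are saved under pics/ and viewed, at most 10 in all, crops included, and the job is handed in when it is done.

```bash
ls; mkdir -p pics; cat > h.py <<'E'
import numpy as np, cv2
from plant import arm
def pts(pic, mask=None):
    d=pic["depth"]; m=d>0
    if mask is not None: m&=mask
    v,u=np.nonzero(m); z=d[v,u]
    c=np.stack([(u-pic["cx"])/pic["fx"]*z,(v-pic["cy"])/pic["fy"]*z,z,np.ones_like(z)])
    T=np.linalg.inv(pic["camera_from_world"])
    return (T@c)[:3].T
def proj(pic,P):
    c=pic["camera_from_world"]@np.append(P,1); return c[0]/c[2]*pic["fx"]+pic["cx"],c[1]/c[2]*pic["fy"]+pic["cy"]
def save(pic,n): cv2.imwrite(f"pics/{n}.png",pic["frame"][:,:,::-1])
E
python3 - <<'E'
from h import *
np.set_printoptions(precision=3,suppress=True)
for n in ["top","side"]:
    p=arm.camera(n); save(p,n+"0"); np.savez(f"{n}0.npz",**{k:v for k,v in p.items()})
    print(n,np.linalg.inv(p["camera_from_world"])[:3,3])
    for t in ["toolbox","lid","latch_left","latch_right","plane","sanding_block","chisel","glue","brush_tin","mallet","gauge"]:
        for r in arm.regions_of(t,p)[:2]:
            q=pts(p,r["mask"])
            print(t,round(r["p"],2),r["extent"],len(q), *( [np.percentile(q,[2],axis=0)[0],np.median(q,axis=0),np.percentile(q,98,axis=0)] if len(q) else []))
print(arm.current_time(),arm.current_tcp_rot())
E
```

```text
pics
top [ 0.447 -0.006  1.695]
toolbox 0.83 [240.2, 127.3, 354.2, 260.6] 10564 [ 0.382 -0.248  0.065] [ 0.559 -0.129  0.098] [0.735 0.032 0.309]
latch_left 0.75 [325.6, 139.3, 344.0, 157.0] 210 [ 0.658 -0.234  0.29 ] [ 0.677 -0.216  0.32 ] [ 0.696 -0.199  0.344]
latch_left 0.39 [295.0, 123.9, 351.1, 243.2] 4277 [ 0.409 -0.258  0.11 ] [ 0.58  -0.201  0.174] [ 0.742 -0.136  0.334]
latch_right 0.43 [339.0, 207.6, 348.7, 223.8] 123 [ 0.471 -0.317 -0.   ] [ 0.491 -0.248  0.327] [ 0.509 -0.24   0.351]
latch_right 0.23 [196.2, 198.2, 223.2, 236.1] 731 [0.419 0.122 0.02 ] [0.479 0.16  0.032] [0.534 0.198 0.04 ]
plane 0.66 [337.5, 152.4, 353.4, 198.6] 377 [ 0.553 -0.331  0.008] [ 0.604 -0.294  0.029] [ 0.693 -0.267  0.054]
sanding_block 0.89 [195.8, 196.7, 221.4, 238.4] 779 [ 0.416  0.122 -0.001] [0.476 0.16  0.032] [0.536 0.198 0.039]
sanding_block 0.64 [179.2, 136.8, 206.9, 172.5] 745 [ 0.634  0.174 -0.001] [0.677 0.213 0.086] [0.724 0.256 0.196]
chisel 0.82 [162.7, 174.5, 192.7, 245.0] 395 [0.393 0.22  0.005] [0.491 0.264 0.017] [0.618 0.318 0.028]
glue 0.85 [198.3, 256.2, 222.8, 276.8] 3
[... 1196 characters left out ...]
-0.142  0.337]
sanding_block 0.82 [240.7, 165.6, 277.0, 194.3] 558 [0.424 0.115 0.   ] [0.488 0.149 0.031] [0.542 0.2   0.037]
chisel 0.55 [255.2, 161.7, 299.7, 177.4] 205 [0.405 0.217 0.003] [0.482 0.251 0.015] [0.569 0.296 0.025]
brush_tin 0.72 [296.0, 156.8, 326.0, 213.3] 954 [ 0.601  0.171 -0.001] [0.692 0.201 0.086] [0.726 0.372 0.191]
brush_tin 0.72 [277.8, 128.9, 339.3, 165.5] 920 [ 0.325  0.426 -0.002] [0.539 0.457 0.049] [0.59  0.551 0.077]
mallet 0.58 [279.4, 126.6, 341.3, 166.0] 928 [ 0.326  0.427 -0.003] [0.537 0.459 0.048] [0.59  0.555 0.077]
gauge 0.74 [78.4, 271.3, 114.8, 277.7] 260 [ 0.394 -0.566 -0.003] [ 0.448 -0.533  0.031] [ 0.481 -0.491  0.036]
1.2 [-3.098 -0.519  0.   ]
```

```bash
python3 - <<'E'
import cv2
a=cv2.imread("pics/top0.png")[100:300,150:430]; b=cv2.imread("pics/side0.png")[110:310,60:350]
cv2.imwrite("pics/both.png",cv2.vconcat([cv2.resize(a,(420,300),interpolation=cv2.INTER_CUBIC),cv2.resize(b,(420,300),interpolation=cv2.INTER_CUBIC)]))
E
```

```text
(no output)
```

View pics/both.png

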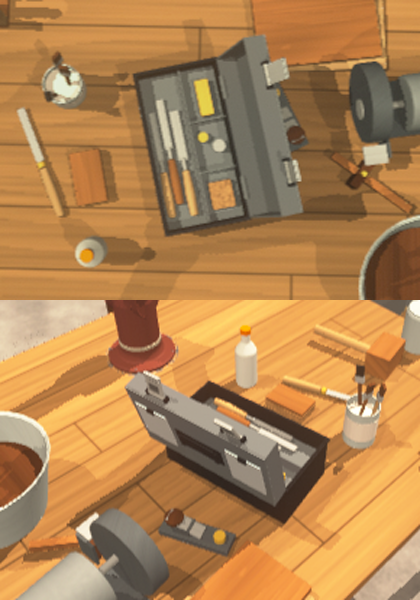

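The picture shows the open box with its front towards +y (top image left). The lid stands slightly past upright on the right, with both latches sticking up from its edge. The plane lies right behind the lid. An unlisted grey machine and a bucket stand on the -y side. Next I fit the pose.

```bash
cat > fit.py <<'E'
from h import *
from scipy.optimize import least_squares
from scipy.spatial.transform import Rotation as R
np.set_printoptions(precision=4,suppress=True)
T=dict(np.load("top0.npz")); S=dict(np.load("side0.npz"))
P=pts(T); P=P[(P[:,0]>.33)&(P[:,0]<.8)&(P[:,1]>-.36)&(P[:,1]<.08)]
rim=P[(P[:,2]>.112)&(P[:,2]<.127)&(P[:,1]>-.2)]
rect=cv2.minAreaRect(rim[:,:2].astype(np.float32)); print("rim rect",rect)
Q=pts(S); Q=Q[(Q[:,0]>.33)&(Q[:,0]<.8)&(Q[:,1]>-.36)&(Q[:,1]<-.1)&(Q[:,2]>.14)]
# lid back plane via RANSAC
rng=np.random.default_rng(0); best=0
for _ in range(400):
    a,b,c=Q[rng.choice(len(Q),3,False)]; n=np.cross(b-a,c-a); 
    if np.linalg.norm(n)<1e-6: continue
    n/=np.linalg.norm(n); i=abs((Q-a)@n)<.003
    if i.sum()>best: best=i.sum(); I=i
L=Q[I]; m=L.mean(0); n=np.linalg.svd(L-m,full_matrices=False)[2][2]; n*=-np.sign(n[1])
print("lid plane",n,m,best,len(Q),"yaw of box x",np.arctan2(n[1],n[0]),"tilt",np.arcsin(n[2]))
print("top z of lid pts",np.percentile(L[:,2],[1,50,99]))
# others: obstacles
A=pts(T)
for nm,box in dict(machine=(.4,.85,-.8,-.36),bucket=(.0,.45,-.8,-.25)).items():
    q=A[(A[:,0]>box[0])&(A[:,0]<box[1])&(A[:,1]>box[2])&(A[:,1]<box[3])&(A[:,2]>.02)]
    print(nm,np.percentile(q,[1,50,99],axis=0) if len(q) else None)
g=[]
for x in np.arange(.1,.95,.05):
    g.append([int(1000*(A[(abs(A[:,0]-x)<.025)&(abs(A[:,1]-y)<.025)][:,2].max(initial=0))) for y in np.arange(.3,-.85,-.05)])
print("y:",np.arange(.3,-.85,-.05).round(2)); print("\n".join(f"{x:.2f} {r}" for x,r in zip(np.arange(.1,.95,.05),g)))
E
python3 fit.py
```

```text
rim rect ((0.5514858365058899, -0.08743895590305328), (0.35897502303123474, 0.22943194210529327), 12.441512107849121)
lid plane [ 0.2161 -0.9533 -0.2108] [ 0.5982 -0.2229  0.2252] 1939 3863 yaw of box x -1.3478431688873953 tilt -0.21238343079342814
top z of lid pts [0.142  0.229  0.3382]
machine [[ 0.4084 -0.7771  0.0224]
 [ 0.6597 -0.5399  0.1555]
 [ 0.8434 -0.3686  0.2194]]
bucket [[ 0.1171 -0.7124  0.0655]
 [ 0.2231 -0.5501  0.1385]
 [ 0.4276 -0.2697  0.6913]]
y: [ 0.3   0.25  0.2   0.15  0.1   0.05  0.   -0.05 -0.1  -0.15 -0.2  -0.25
 -0.3  -0.35 -0.4  -0.45 -0.5  -0.55 -0.6  -0.65 -0.7  -0.75 -0.8 ]
0.10 [9, 8, 9, 10, 12, 22, 18, 15, 479, 539, 591, 606, 5, 8, 7, 9, 159, 159, 159, 0, 7, 3, 0]
0.15 [9, 10, 13, 8, 12, 10, 12, 9, 8, 8, 8, 689, 719, 718, 692, 682, 655, 627, 393, 157, 0, 0, 0]
0.20 [11, 9, 8, 7, 8, 11, 10, 11, 10, 8, 7, 11, 6, 7, 650, 650, 647, 626, 462, 238, 132, 0, 0]
0.25 [11, 11, 9, 12, 8, 11, 9, 8, 6, 9, 9, 9, 10, 8, 159, 148, 96, 593, 567, 468, 347, 0, 0]
0.30 [7, 9, 7, 185, 126, 12, 8, 14, 10, 8, 8, 9, 10, 9, 155, 158, 96, 99, 95, 98, 158, 0, 0]
0.35 [11, 9, 9,
[... 490 characters left out ...]

0.60 [21, 11, 9, 7, 7, 127, 94, 107, 110, 127, 299, 292, 62, 18, 146, 220, 185, 191, 183, 177, 174, 188, 174]
0.65 [13, 200, 115, 116, 11, 125, 88, 108, 103, 292, 331, 343, 32, 8, 223, 225, 198, 199, 197, 199, 193, 221, 197]
0.70 [8, 195, 203, 110, 8, 127, 126, 124, 125, 300, 344, 346, 23, 8, 214, 217, 185, 188, 193, 195, 216, 223, 0]
0.75 [10, 11, 195, 11, 8, 10, 8, 120, 148, 296, 295, 50, 48, 47, 159, 164, 45, 10, 6, 149, 209, 216, 0]
0.80 [12, 9, 8, 8, 7, 10, 7, 10, 7, 9, 46, 49, 52, 50, 49, 50, 48, 9, 9, 12, 130, 148, 0]
0.85 [9, 9, 8, 9, 10, 8, 8, 11, 9, 10, 51, 52, 52, 49, 51, 51, 45, 8, 8, 9, 4, 4, 0]
0.90 [9, 7, 8, 8, 8, 8, 7, 9, 12, 7, 46, 49, 50, 50, 52, 49, 49, 8, 11, 9, 9, 5, 0]
```

```bash
cat >> fit.py <<'E'
yaw=-1.350; c,s=np.cos(yaw),np.sin(yaw); Rz=np.array([[c,-s],[s,c]])
b=rim[:,:2]@Rz  # box axes coords
print("rim box-frame extents x",np.percentile(b[:,0],[0.5,2,98]),"y",np.percentile(b[:,1],[.5,2,98,99.5]))
QQ=P.copy(); QQ[:,:2]=P[:,:2]@Rz
lidp=QQ[(QQ[:,2]>.28)&(QQ[:,2]<.303)]; print("lid edge x",np.percentile(lidp[:,0],[2,50,98]),"y",np.percentile(lidp[:,1],[1,99]))
la=QQ[QQ[:,2]>.308]; print("latch pts hi",len(la))
for sgn in (1,-1):
    k=la[(la[:,1]-np.median(QQ[:,1]))*sgn>0]; print(np.percentile(k,[2,50,98],axis=0))
mb=np.array([m[:2]@Rz[:,0],m[:2]@Rz[:,1]]); print("lid plane mean in box axes",mb,m[2])
E
python3 fit.py | sed -n '/rim box/,$p'
```

```text
rim box-frame extents x [0.0918 0.0927 0.3183] y [0.3404 0.3421 0.6953 0.6968]
lid edge x [0.3158 0.3356 0.3584] y [0.3471 0.6908]
latch pts hi 239
[[0.3523 0.5944 0.3088]
 [0.3648 0.6142 0.3296]
 [0.377  0.6329 0.3444]]
[[0.3462 0.4049 0.3109]
 [0.3491 0.4245 0.3421]
 [0.3562 0.4428 0.3516]]
lid plane mean in box axes [0.3485 0.5348] 0.2251616171505674
```

```bash
cat >> h.py <<'E'
from scipy.spatial.transform import Rotation as R
np.set_printoptions(precision=3,suppress=True)
yaw=-1.350; ex=np.array([np.cos(yaw),np.sin(yaw),0]); ey=np.array([-ex[1],ex[0],0]); O=.185*ex+.519*ey
def W(x,y,z): return O+x*ex+y*ey+np.array([0,0,z])
def att(flip=False,tilt=0):
    Y=-ex if flip else ex; Z=np.array([0,0,-1.]); M=R.from_matrix(np.stack([np.cross(Y,Z),Y,Z],1))
    return (R.from_rotvec(tilt*ex)*M).as_rotvec()   # tilt about box x
HT=.0175
def lid_tcp(th,r=.16):
    d=np.array([-np.cos(th),np.sin(th)]); n=np.array([np.sin(th),np.cos(th)]); h=np.array([.09,.12])
    k=h+r*d+.045*n; e=h+.18*d+.045*n
    return (max(k[0],e[0]) if th>1.57 else k[0])+HT, k[1]
def latch_tcp(ph,r,t=.003):
    k=np.array([-.096,.150])+r*np.array([-np.sin(ph),-np.cos(ph)])+t*np.array([-np.cos(ph),np.sin(ph)])
    return k[0]-HT,k[1]
E
python3 - <<'E'
from h import *
print("O",O)
for fl in (0,1):
  for tl in (0,.2,-.2):
    a=att(fl,tl); out=[]
    for nm,p in [("bh",W(.23,0,.42)),("b",W(.23,0,.26))]+[(f"t{t}",W(lid_tcp(t)[0],0,lid_tcp(t)[1])) for t in (1.5,.8,0)]+[(f"{y}{z}",W(-.14,y,z)) for y in (.095,-.095,-.082) for z in (.26,.16,.10)]+[("end",W(-.12,-.085,.105))]:
        q=arm.solve_ik(p,a); out.append((nm,None if q is None else np.round(q[-1],2)))
    print(fl,tl,out)
E
```

```text
O [ 0.547 -0.067  0.   ]
0 0 [('bh', np.float64(-0.94)), ('b', np.float64(-0.93)), ('t1.5', np.float64(-1.08)), ('t0.8', np.float64(-1.3)), ('t0', np.float64(-1.44)), ('0.0950.26', np.float64(-1.69)), ('0.0950.16', np.float64(-1.65)), ('0.0950.1', np.float64(-1.61)), ('-0.0950.26', np.float64(-1.67)), ('-0.0950.16', np.float64(-1.7)), ('-0.0950.1', np.float64(-1.68)), ('-0.0820.26', np.float64(-1.67)), ('-0.0820.16', np.float64(-1.7)), ('-0.0820.1', np.float64(-1.67)), ('end', np.float64(-1.6))]
0 0.2 [('bh', np.float64(-0.89)), ('b', np.float64(-0.84)), ('t1.5', np.float64(-1.0)), ('t0.8', np.float64(-1.22)), ('t0', np.float64(-1.39)), ('0.0950.26', np.float64(-1.73)), ('0.0950.16', np.float64(-1.69)), ('0.0950.1', np.float64(-1.59)), ('-0.0950.26', np.float64(-1.66)), ('-0.0950.16', np.float64(-1.82)), ('-0.0950.1', np.float64(-1.63)), ('-0.0820.26', np.float64(-1.68)), ('-0.0820.16', np.float64(-1.81)), ('-0.0820.1', np.float64(-1.64)), ('end', np.float64(-1.6))]
0 -0.2 [('bh', np.float64(-0.95)), ('b', np.float64(-0.98)), ('t1.5', np.float64(-1.12)), ('t0.8', np.float64(-1.33)), 
[... 1057 characters left out ...]
.89)), ('-0.0950.26', np.float64(1.2)), ('-0.0950.16', np.float64(0.69)), ('-0.0950.1', np.float64(1.3)), ('-0.0820.26', np.float64(1.15)), ('-0.0820.16', np.float64(0.77)), ('-0.0820.1', np.float64(1.26)), ('end', np.float64(1.21))]
1 -0.2 [('bh', np.float64(1.94)), ('b', np.float64(1.8)), ('t1.5', np.float64(1.66)), ('t0.8', np.float64(1.47)), ('t0', np.float64(1.26)), ('0.0950.26', np.float64(1.18)), ('0.0950.16', np.float64(1.12)), ('0.0950.1', np.float64(1.09)), ('-0.0950.26', np.float64(1.11)), ('-0.0950.16', np.float64(1.05)), ('-0.0950.1', np.float64(1.01)), ('-0.0820.26', np.float64(1.11)), ('-0.0820.16', np.float64(1.06)), ('-0.0820.1', np.float64(1.01)), ('end', np.float64(1.06))]
```

```bash
python3 - <<'E'
from h import *
a=att()
arm.grip(0.0,10)
p=arm.current_position(); arm.line_to([p[0],p[1],.42],v=.25)
arm.movep(W(.235,0,.42),a)
print(arm.line_to(W(.235,0,lid_tcp(1.78)[1]),v=.2,guard=6), arm.current_position()-W(.235,0,lid_tcp(1.78)[1]))
print("touch",arm.line_to(W(.17,0,lid_tcp(1.78)[1]),v=.06,guard=1.5))
q=arm.current_position()-O; print("tcp box x",q@ex,"expected",lid_tcp(1.78)[0],arm.current_contact_force(),arm.current_opening(),arm.current_time())
p=arm.camera("side"); save(p,"s1")
E
```

```text
False [ 0.001 -0.001  0.001]
touch True
tcp box x 0.18893051576472888 expected 0.18890142759594308 [0.349 0.094 1.061] 0.00020903354180579084 7.0917
```

View pics/s1.png

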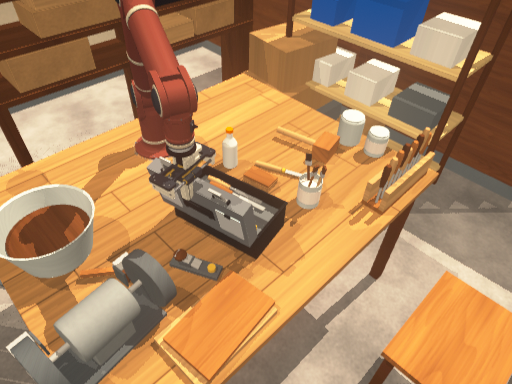

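The tool is now behind the lid and touching it at the expected x. The gripper shows at about (185,180), and the rest of the lid is visible at (190–260, 190–245). I now follow the arc with guards.

```bash
python3 - <<'E'
from h import *
S=dict(np.load("side0.npz")); print("tcp px",proj(S,arm.current_position()),"lid ends",proj(S,W(.172,.175,.286)),proj(S,W(.172,-.175,.286)))
for th in [1.65,1.5,1.3,1.1,.9,.7,.5,.35,.2,.1]:
    x,z=lid_tcp(th); g=arm.line_to(W(x,0,z),v=.09,guard=20)
    f=arm.current_contact_force(); q=arm.current_position()-O
    print(th,g,"F box",f@ex,f@ey,f[2],"tcp",q@ex,q[2])
    if g: break
print(arm.current_time()); p=arm.camera("side"); save(p,"s2")
E
```

```text
tcp px (np.float64(187.72176326151478), np.float64(197.70337465021453)) lid ends (np.float64(242.34723245557893), np.float64(215.3391645346722)) (np.float64(145.90876224887091), np.float64(166.44503954999408))
1.65 False F box 0.3060033122276143 0.40768046769223737 0.25101880382316977 tcp 0.16550316764261042 0.27595601176988593
1.5 False F box -0.316390964100831 0.3009412162950721 -0.1024273648095057 tcp 0.13993609432657003 0.2829075871819026
1.3 False F box -0.17080224392792898 -0.9180954137153052 0.43096329594775556 tcp 0.10669342514647423 0.2861871080898435
1.1 False F box 0.3531767646502645 0.807032575555085 -0.0890146464805529 tcp 0.07309202862094433 0.2826117188323831
0.9 False F box -0.1910900705772522 -0.34987636887795637 0.4607368880762523 tcp 0.04180748499844656 0.27285184044059657
0.7 False F box 0.2415353533793724 0.4379633802646192 -0.29013181639726693 tcp 0.01300461189356424 0.256952187593249
0.5 False F box 0.2961569644349265 0.24345698182562592 -0.1718559989241935 tcp -0.011721197970100508 0.23574999766126037
0.35 False F box 1.3961249177016422 0.671510665088192 0.8291870704808124 tcp -0.027388304460063954 0.21686457580580695
0.2 False F box 0.25874673242928165 -0.11487492484306085 -0.13535491855325632 tcp -0.0401877150955167 0.19578929211519172
0.1 False F box 0.5950658736390733 -0.46896413605015486 -0.7330083858129718 tcp -0.047084329846476015 0.18067109224447483
11.7833
```

View pics/s2.png

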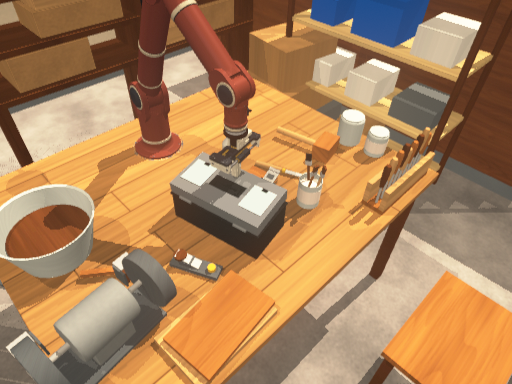

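The lid is over and nearly shut, with the fingers at its front edge around (235,160). I press it down and then measure it.

```bash
python3 - <<'E'
from h import *
g=arm.line_to(W(-.052,0,.150),v=.03,guard=22)
f=arm.current_contact_force(); q=arm.current_position()-O; print(g,f,"tcp",q@ex,q@ey,q[2])
arm.line_to(W(-.052,0,.30),v=.2)
arm.movep(W(-.15,.095,.30),att())
for n in ("top","side"):
    p=arm.camera(n); np.savez(n+"2.npz",**p); P=pts(p); B=np.stack([(P-O)@ex,(P-O)@ey,P[:,2]],1)
    s=B[(abs(B[:,0])<.2)&(abs(B[:,1])<.23)&(B[:,2]>.13)&(B[:,2]<.18)]
    t=s[(abs(s[:,0])<.08)&(abs(s[:,1])<.16)]
    A=np.c_[t[:,:2],np.ones(len(t))]; print(n,"lid plane slope/height",np.linalg.lstsq(A,t[:,2],rcond=None)[0],"ext",np.percentile(s,[1,99],axis=0))
    for sg in (1,-1):
        l=B[(abs(B[:,1]-sg*.095)<.022)&(B[:,0]<-.1)&(B[:,0]>-.17)&(B[:,2]>.1)&(B[:,2]<.2)]
        print("latch",sg,len(l),np.percentile(l,[2,50,98],axis=0) if len(l) else "")
    save(p,n+"3")
print(arm.current_time())
a=cv2.imread("pics/side3.png")[120:290,150:340]; cv2.imwrite("pics/c3.png",cv2.resize(a,None,fx=3.5,fy=3.5,interpolation=cv2.INTER_CUBIC))
E
```

```text
True [-1.007  0.596  4.72 ] tcp -0.049937620451909324 0.0003260933497369455 0.16535094640513404
top lid plane slope/height [-0.003  0.     0.165] ext [[-0.107 -0.172  0.15 ]
 [ 0.089  0.172  0.173]]
latch 1 42 [[-0.119  0.075  0.152]
 [-0.111  0.085  0.156]
 [-0.101  0.114  0.161]]
latch -1 60 [[-0.115 -0.114  0.143]
 [-0.108 -0.095  0.15 ]
 [-0.101 -0.076  0.157]]
side lid plane slope/height [-0.001  0.002  0.165] ext [[-0.137 -0.168  0.132]
 [ 0.094  0.177  0.171]]
latch 1 138 [[-0.144  0.077  0.153]
 [-0.123  0.098  0.161]
 [-0.101  0.116  0.17 ]]
latch -1 86 [[-0.147 -0.112  0.143]
 [-0.127 -0.091  0.148]
 [-0.101 -0.074  0.154]]
14.0
```

View pics/c3.png

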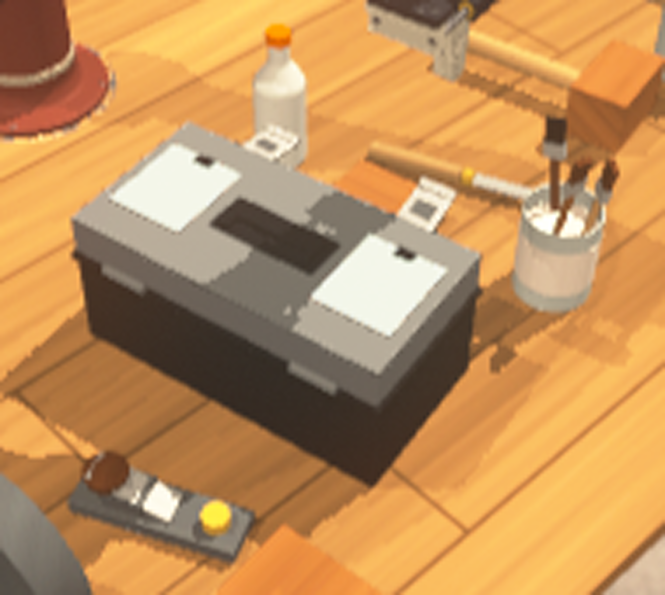

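The lid is flat at 0.165 m and the box is unmoved. Both latches stick out at crop (270,145) and (430,200). I do the left latch first.

```bash
cat > latch.py <<'E'
from h import *
import sys
y=float(sys.argv[1]); a=att()
def rep(t,g):
    f=arm.current_contact_force(); q=arm.current_position()-O; print(t,g,"F",np.array([f@ex,f@ey,f[2]]),"tcp",q@ex,q[2])
x,z=latch_tcp(1.57,.03)
if y<0:
    p=arm.current_position(); arm.line_to([p[0],p[1],.30],v=.25); arm.movep(W(x,y,.30),a)
rep("above",arm.line_to(W(x,y,.20),a,v=.15,guard=6))
for ph in [1.57,1.35,1.1,.85,.6,.4,.2]:
    x,z=latch_tcp(ph,.03+.013*(1.57-ph)/1.4); g=arm.line_to(W(x,y,z),v=.06,guard=10); rep(ph,g)
    if g: break
else:
    z=arm.current_position()[2]
    rep("press",arm.line_to(W(-.09-HT,y,z),v=.02,guard=10))
    arm.line_to(W(-.15,y,z),v=.1); arm.line_to(W(-.15,y,.26),v=.2)
print(arm.current_time()); p=arm.camera("top"); save(p,"t%+d"%(y*100))
P=pts(p); B=np.stack([(P-O)@ex,(P-O)@ey,P[:,2]],1)
for sg in (1,-1):
    l=B[(abs(B[:,1]-sg*.095)<.022)&(B[:,0]<-.094)&(B[:,0]>-.17)&(B[:,2]>.06)&(B[:,2]<.2)]; print("latch",sg,len(l),l.min(0) if len(l) else "")
E
python3 latch.py .095
```

```text
above False F [-0.378  0.278 -0.677] tcp -0.14323761675948404 0.20110438541131798
1.57 False F [-0.352 -1.002 -0.105] tcp -0.142921707230135 0.15300011375355074
1.35 False F [-1.002 -0.481  0.284] tcp -0.1455412501742649 0.145552243733337
1.1 False F [-0.316 -0.085  0.593] tcp -0.1455811788920034 0.13639462533459482
0.85 False F [-0.307 -0.18  -0.192] tcp -0.14284692457679962 0.12735901402606567
0.6 False F [ 1.35  -0.352  0.051] tcp -0.13747191190871388 0.11892281160486894
0.4 False F [ 0.403  0.377 -0.495] tcp -0.1315812667292476 0.11311983211251886
0.2 False F [0.558 0.229 0.47 ] tcp -0.12398788481442076 0.1083408063182994
press True F [ 0.252 -1.248  0.419] tcp -0.11566789559145182 0.10767547751214851
19.6167
latch 1 19 [-0.103  0.074  0.102]
latch -1 57 [-0.108 -0.117  0.143]
```

```bash
python3 latch.py -.09 && python3 - <<'E'
from h import *
p=arm.current_position(); arm.line_to([p[0],p[1],.36],v=.25)
arm.movep(W(-.30,0,.36),(R.from_rotvec(.45*ey)*R.from_rotvec(att())).as_rotvec()) if arm.solve_ik(W(-.30,0,.36),(R.from_rotvec(.45*ey)*R.from_rotvec(att())).as_rotvec()) is not None else print("no ik")
M=R.from_rotvec(arm.current_tcp_rot()).as_matrix(); pos=np.array(arm.current_position()); p=arm.camera("wrist"); save(p,"w")
Tm=np.eye(4); Tm[:3,:3]=M; Tm[:3,3]=pos; p["camera_from_world"]=np.linalg.inv(Tm@p["mount"]); np.savez("w.npz",**p)
P=pts(p); B=np.stack([(P-O)@ex,(P-O)@ey,P[:,2]],1)
for sg in (1,-1):
    l=B[(abs(B[:,1]-sg*.095)<.018)&(B[:,0]<-.08)&(B[:,0]>-.17)&(B[:,2]>.05)&(B[:,2]<.16)]
    for lo in (.06,.08,.1,.115,.13,.145):
        k=l[abs(l[:,2]-lo)<.006]; print(sg,lo,len(k),np.percentile(k[:,0],[10,50,90]) if len(k) else "")
print(arm.current_time())
E
```

```text
above False F [-0.204  1.161  0.587] tcp -0.14358751312800563 0.20027016574080697
1.57 False F [-0.613 -0.038 -0.214] tcp -0.14348446601950904 0.15321905199212607
1.35 False F [0.801 0.127 0.781] tcp -0.14559568448430088 0.14576586677022582
1.1 False F [ 0.729 -0.511 -0.493] tcp -0.14552959822414058 0.1367379764690491
0.85 False F [-0.136 -0.099  0.042] tcp -0.14294268306322658 0.12763451984000443
0.6 False F [-0.387 -0.592 -0.665] tcp -0.13767235646808318 0.1190839019711566
0.4 False F [-0.477  0.229 -0.885] tcp -0.13177076079415936 0.11324447410514686
0.2 False F [-0.214  0.17  -0.375] tcp -0.12429740280005083 0.10849213429730224
press True F [-0.676  0.438  0.617] tcp -0.11530608484515997 0.10809591809115154
26.2917
latch 1 38 [-0.103  0.075  0.098]
latch -1 30 [-0.102 -0.111  0.099]
1 0.06 0 
1 0.08 0 
1 0.1 0 
1 0.115 0 
1 0.13 0 
1 0.145 0 
-1 0.06 54 [-0.091 -0.09  -0.09 ]
-1 0.08 10 [-0.089 -0.088 -0.088]
-1 0.1 155 [-0.102 -0.101 -0.099]
-1 0.115 114 [-0.099 -0.099 -0.098]
-1 0.13 41 [-0.099 -0.099 -0.098]
-1 0.145 0 
27.6583
```

View pics/w.png

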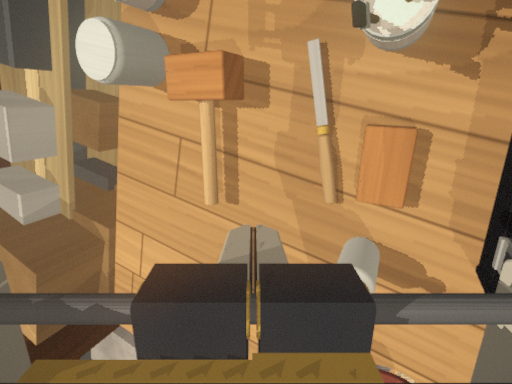

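The wrist picture shows the sanding block, chisel, mallet and glue in place. The right latch is at the box front on the right edge (500,250), 99 mm out as expected when flat. I take one view tilted the other way to check the left latch.

```bash
python3 - <<'E'
from h import *
for tl,x,y in ((-.5,-.25,.0),(-.35,-.22,.0),(-.2,-.22,.05),(0,-.22,.05)):
    r=(R.from_rotvec(tl*ey)*R.from_rotvec(att())).as_rotvec()
    if arm.solve_ik(W(x,y,.36),r) is not None: arm.movep(W(x,y,.36),r); print(tl); break
M=R.from_rotvec(arm.current_tcp_rot()).as_matrix(); pos=np.array(arm.current_position()); p=arm.camera("wrist"); save(p,"w2")
Tm=np.eye(4); Tm[:3,:3]=M; Tm[:3,3]=pos; p["camera_from_world"]=np.linalg.inv(Tm@p["mount"])
P=pts(p); B=np.stack([(P-O)@ex,(P-O)@ey,P[:,2]],1)
for sg in (1,-1):
    l=B[(abs(B[:,1]-sg*.095)<.018)&(B[:,0]<-.08)&(B[:,0]>-.17)]
    for lo in (.08,.1,.115,.13,.145):
        k=l[abs(l[:,2]-lo)<.006]; print(sg,lo,len(k),np.percentile(k[:,0],[10,50,90]) if len(k) else "")
for n in ("top","side"):
    p=arm.camera(n); P=pts(p); B=np.stack([(P-O)@ex,(P-O)@ey,P[:,2]],1)
    s=B[(abs(B[:,0])<.12)&(abs(B[:,1])<.2)&(B[:,2]>.155)&(B[:,2]<.175)]; print(n,np.percentile(s,[1,50,99],axis=0))
    for t in ["plane","sanding_block","glue","brush_tin","gauge","chisel"]:
        r=arm.regions_of(t,p)[:1]
        if r: print(t,round(r[0]["p"],2),np.median(pts(p,r[0]["mask"]),axis=0))
print(arm.current_time())
E
```

```text
-0.5
1 0.08 0 
1 0.1 107 [-0.103 -0.102 -0.101]
1 0.115 103 [-0.1   -0.099 -0.099]
1 0.13 133 [-0.1   -0.099 -0.098]
1 0.145 159 [-0.099 -0.098 -0.089]
-1 0.08 5 [-0.089 -0.089 -0.088]
-1 0.1 89 [-0.102 -0.101 -0.099]
-1 0.115 78 [-0.1   -0.099 -0.098]
-1 0.13 89 [-0.1   -0.099 -0.098]
-1 0.145 105 [-0.098 -0.098 -0.088]
top [[-0.088 -0.172  0.156]
 [-0.    -0.003  0.164]
 [ 0.089  0.171  0.173]]
plane 0.64 [ 0.625 -0.28   0.02 ]
sanding_block 0.88 [0.473 0.157 0.032]
glue 0.63 [0.32  0.138 0.121]
brush_tin 0.59 [0.675 0.214 0.086]
gauge 0.76 [ 0.483 -0.457  0.033]
chisel 0.86 [0.448 0.248 0.017]
side [[-0.085 -0.169  0.156]
 [ 0.014  0.018  0.165]
 [ 0.093  0.176  0.171]]
plane 0.9 [ 0.631 -0.288  0.018]
sanding_block 0.89 [0.483 0.168 0.033]
glue 0.64 [0.331 0.13  0.096]
gauge 0.8 [ 0.453 -0.526  0.031]
chisel 0.46 [0.475 0.249 0.015]
29.2583
```

View pics/w2.png

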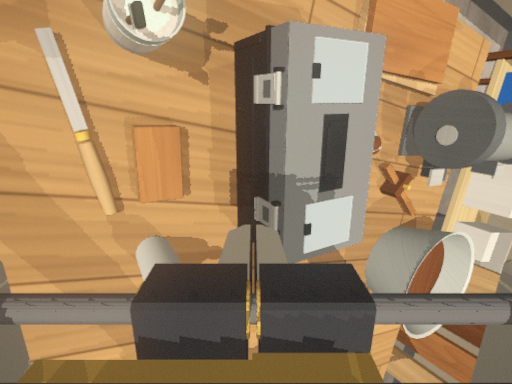

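The picture shows both latches flat against the front at (268,88) and (265,212), with the lid shut. The box and the bystanders are where they were, and the robot touches nothing.

```bash
python3 -c "
from plant import arm
print(arm.current_contact_force()); print(arm.sign_off())"
```

```text
[-0.04823797  0.46864747 -0.55084162]
the job is handed in; nothing more can be done
None
```

The lid is fully shut and both latches are pushed flat against the box front. The last camera check found the toolbox and the tools it detected where they started, and the job was handed in at about 29 s.

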